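# Hang the roasting drum in its V-bearings and snap the keeper strap over its shaft

### The job

Fit the coffee-roasting drum to the little brazier: lay its shaft in both V-bearings with the crank at the bearing that has the strap, and slide it along until the brass collar on its shaft bears firmly but gently against the brass horseshoe of that bearing. Then swing the steel strap over the shaft and press its red thumb block down until the spring catch snaps over it, so that the drum stays held when you let go. Handle it lightly, for the brackets are thin and bend easily, and leave the cups and the canister where they are.

Things in the scene. Friction and masses are not known exactly. Their poses are not given: they have to be found in the camera images.
- roaster: Cold brazier stand of dark sheet steel, fixed, 190 mm long (x), 130 mm wide; origin at the centre of its underside, z up. Bearing posts 16 mm thick at x = -86 and +86 mm; the shaft's axis comes to lie at y = 0, z = 105 mm. Open coal pan between, 132 x 100 mm, rim 50 mm high; fingers have room above it. Thin brackets: 30 N from the fingers, or 60 N from the drum (a drop of 3 to 4 mm), bends them.
- v_crank (a point): Where the shaft's axis will lie in the crank-end bearing (roaster x = +86 mm), which has the horseshoe, the strap (hinged on the +y side) and the spring catch (-y side). Axes as the roaster's. The seat is a 90-degree V of bright steel, open upward, 16 mm long, mouth about 34 mm wide, its tips 6 mm above this point.
- v_plain (a point): The same point in the plain V at the other end (roaster x = -86 mm).
- thrust: Brass horseshoe on the inner side of the crank-end bearing, fixed, open at the top so that the shaft drops in: 34 mm wide, reaching 16 mm below and 6 mm above the shaft's axis. Origin on that axis at its face, which looks to the roaster's -x and lies at roaster x = +68 mm. The collar must be pressed on this face with 3 N or more for a moment (some 6 N is right); it bends at 15 N.
- drum: Roasting drum, loose, 0.3 to 0.6 kg: dark perforated cylinder, 64 mm diameter, 110 mm long, on a 16 mm steel shaft from x = -107 to +108 mm. Origin on the axis at mid-drum, near the balance point; x runs along the shaft to the crank. It starts level in the two forks of a dark wooden stand on the tray, axis 78 mm above the table, crank hanging down; its sides are free for fingers.
- crank_shaft (a point): Point on the drum's axis, 85 mm from its middle. Between it and the drum sits a brass collar, 30 mm diameter, 7 mm thick, fixed by a grub screw: its crank-side face is somewhere from 63 to 72 mm from the drum's middle. Where differs each time and is not measured, so its meeting with the horseshoe must be felt; sliding in the Vs itself drags with about 2 to 6 N.
- crank_knob (a point): Centre of the outer end of the wooden crank knob, 152 mm along x from mid-drum and 41 mm below the axis. The crank arm is at x = 108 to 114 mm and hangs 47 mm down.
- stand: The drum's dark wooden stand, fixed on the tray; origin at the centre of its underside, x along the drum. Posts at x = -80 and +80 mm, forks 24 mm wide inside, fork tips 78 mm high, feet 90 mm wide.
- strap (a joint): Strap angle (rad): 0 = snapped in, level across the shaft, running from its hinge to the roaster's -y; grows as it swings up and back to +y; 1.57 upright, 2.3 end. Stiff hinge: it stays where left. At about 0.2 its tip rests on the catch's bead, not held; pressing the thumb block there takes some 10 N (at most 14 N) to snap past; it bottoms hard at -0.05 and springs back to 0 when let go.
- strap_hinge (a point): Point on the strap's hinge axis (parallel to the roaster's x), at mid-width of the strap: roaster x = 86, y = 27, z = 117 mm. The strap is steel, 16 mm wide, 3 mm thick, 64 mm long from hinge to rounded tip.
- thumb_top (a point): Middle of the top face of the strap's red plastic thumb block, 20 x 20 mm, 12 mm thick: 46 mm from the hinge along the strap and 13.5 mm off the hinge line at right angles, on the side away from the shaft (the top when closed; when open it faces outward, +y). Moves with the strap.
- bead (a point): Centre of the round bead, 10 mm diameter, 26 mm long, on top of the spring catch, an upright steel leaf that gives outward (-y): 68 mm from the strap's hinge, 7 mm above the hinge line. When the strap is pressed down, its tip pushes the bead aside and the bead snaps over it.
- shoe: Sprung brass shoe under the middle of the strap, 14 x 12 mm, 27 mm from the hinge; with the strap snapped in it presses on the shaft with about 4.5 N. Origin at its centre; it moves with the strap.
- cup_a: Small blue glazed cup, loose, 60 mm across, 50 mm high, on the tray; origin at the centre of its foot. Leave it alone.
- cup_b: Small green glazed cup, as cup_a. Leave it alone.
- cup_c: Small brown-red glazed cup, as cup_a. Leave it alone.
- canister: Red plastic canister with a twist cap, loose, 72 mm across, 103 mm high, on the tray; origin at the centre of its foot. Leave it alone.
Mind the look-alikes: they are no part of the job. Several things have the shape of the roaster; the one meant has the colours described above.

How it is judged:
By the outcome, as a careful person would: the job done as asked, in the order asked, and still so for the second after the job is handed in, with the robot touching nothing.
It also fails if it takes over 69 s, if anything falls off the work surface, if the arm or the gripper's body presses on something with over 40 N, if the wrist force passes 120 N, or if a joint passes its speed limit or range.

### The arm

A 6-joint arm with a two-finger parallel gripper is mounted at the origin on the work surface. World frame = base frame: x ahead of the robot, y to its left, z up, the work surface at z = 0. Lengths are in mm, angles in rad, forces in N, time in s.
With the tool pointing down it reaches from about 375 to 825 mm from the base axis. Payload 5.5 kg.
Tool frame: the origin (TCP) lies at the very end of the fingers, on their centre line; the grasp point (between the pads) lies 19 mm behind it; z points along the fingers, y is the direction in which the jaws open and shut (so a half turn about z gives the same grasp; the last joint's range is limited). The gripper opens to 85 mm and grips with 20 to 120 N. Pads are 22 mm wide; open, the fingers measure 114 mm over their backs; the gripper's body (76 mm by 85 mm) begins 54 mm behind the grasp point. The pads swing forward as they close: fully open they stand 13 mm farther back than shut.
Start: joints at [1.338, 0.314, -0.047, 1.21, 0, 1.571], TCP at [138.419, 583.811, 231.299] pointing down, gripper open.
Joint ranges: [-2.67, 2.67], [-0.69, 1.73], [-1.03, 1.25], [-2.08, 2.16], [-1.42, 1.45], [-3.14, 3.14]. Speed limits (rad/s): [2.39, 2.39, 3.01, 3.14, 3.14, 3.14].

### API

Orientations are given as a unit quaternion [w, x, y, z].
In Python, from rig import env, optics gives the robot as it stands. The module is installed in compiled form; this text tells all that it offers.
- The arm moves only by the shell command python3 -m pendant 'ROWS' [OPENING]. ROWS is a JSON object of lists of equal length, an entry for each row: "linear": the shift along the tool's x, y, z as a fraction of full scale, a list of three; "twist": the turn, a rotation vector about the tool's x, y, z as a fraction of full scale, a list of three. In form: {"linear": [[x, y, z], ...], "twist": [[ax, ay, az], ...]}. A call has 1 to 10 rows; each row shifts and turns the pose as measured when the row begins, along the tool's axes as they then stand; what a row does not reach is not made up. Full scale, the value 1, is 12 cm for a shift and 45 degrees for a turn. A row lasts 1/12 s, in which the tool goes at most 41.7 mm and 7.16 degrees, less where a joint would pass 70% of its speed; a pose out of reach is approached as far as the arm can. A call with a number of a shift or a turn outside -1 to 1 is refused whole. A call with a gripper value outside its range is refused whole. OPENING is the closure, from 0 (fully open) to 1 (shut), set as the call begins (- or left out, the last holds). The fingers move at their own pace and stop on an object; the grip force is fixed at half the most. Time passes only in rows, so rows that do not move let the fingers close. It gives the time, the measured TCP pose, the force and the opening at its end, in the units of the state.
- env.read_state(): the state, without advancing time (a new reading comes with each control period).
- optics.camera(name): name is "scene" or "top" or "wrist"; returns a dict with "pixels" (480x640x3 uint8, red, green, blue), "fx", "fy", "cx", "cy" (pixels), "rvec" (rotation vector, rad) and "tvec" (3), from world to camera coordinates, as OpenCV has them. Camera axes: x right, y down, z forward; pixel columns grow to the right and rows downward; lengths in mm; the calibration is good to about 2 mm. The wrist camera is an equidistant fisheye: a pixel r from the principal point sees the ray r / f radians off the axis. A picture is of the moment at which its call begins. There is no depth.
- env.hand_in(): hands the job in, once; it reports no verdict.
The state is a dict: "clock": time; "joint_pos": joint angles; "joint_velocities": joint speeds; "joint_efforts": joint torques, N m; "position": TCP position; "tcp_rot": TCP orientation; "force": force on the tool from outside, world axes, zero at the start; "moment": the same for the moment, N m; "grip_width": finger opening in mm.
Only numpy, scipy, OpenCV 4.12 (cv2) and the standard library are available. Lean on these libraries where they do the work, as an engineer would, in place of code of your own. Each camera call takes 0.05 s, during which the arm holds its last target. There are 200 camera calls.

## Working session

There is one attempt and no reset: what is moved stays moved. The work goes in short steps, Python scripts to look and compute and a shell command to move; the robot and the scene stay as the last step left them, time stands still between calls to the robot, and variables do not carry over. Pictures are saved under pics/ and viewed, about 8 in all and at most 12, crops included, and the job is handed in when it is done.

```bash
mkdir -p pics; python3 - <<'E'
from rig import env, optics
import cv2
print(env.read_state())
for n in ("scene","top"):
    c=optics.camera(n); cv2.imwrite(f"pics/{n}0.png",c["pixels"][:,:,::-1])
    print(n,{k:v for k,v in c.items() if k!="pixels"})
E
```

```text
{'clock': 0.0, 'joint_pos': array([ 1.33801644e+00,  3.14199888e-01, -4.80631807e-02,  1.21020222e+00,
        3.13335434e-06,  1.57079951e+00]), 'joint_velocities': array([-4.44708445e-05, -8.77260839e-05, -4.84876192e-04, -1.38290387e-03,
        4.85981670e-04, -2.91937759e-03]), 'joint_efforts': array([-2.70521941e-04, -5.39597404e+01,  3.39744580e+01,  1.92782830e-02,
        9.65994559e-05,  7.85810670e-06]), 'position': array([138.27738338, 583.26248177, 230.45720198]), 'tcp_rot': array([-9.84607218e-05,  1.16128878e-01,  9.93233803e-01, -8.28652591e-04]), 'force': array([-0.1578625 , -0.23680127, -0.41205773]), 'moment': array([ 0.00816369,  0.05202989, -0.02018783]), 'grip_width': 85.1217992375822}
scene {'fx': 444.7276530134938, 'fy': 444.7276530134938, 'cx': 320.4778969474763, 'cy': 240.71924151378587, 'rvec': array([ 1.74086145,  1.77342632, -0.7135183 ]), 'tvec': array([ -40.99573512, -291.63877794, 1656.49640234])}
top {'fx': 507.47077056359035, 'fy': 507.47077056359035, 'cx': 308.1965755713699, 'cy': 242.70279635434247, 'rvec': array([ 2.14792255, -2.09802974,  0.17587167]), 'tvec': array([  44.52732401,  509.15313491, 1289.2974431 ])}
```

View pics/scene0.png

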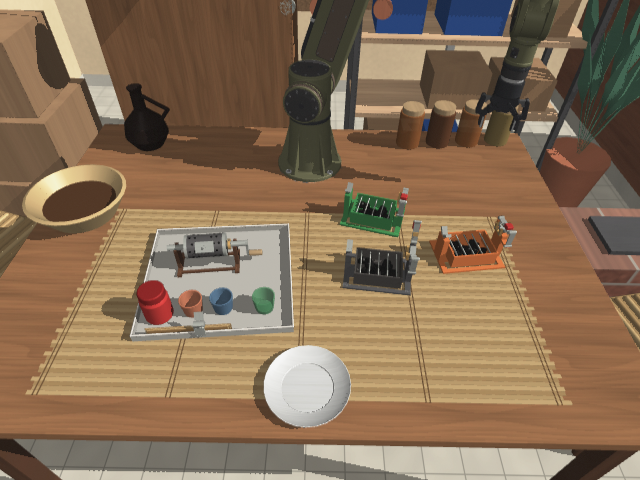

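View pics/top0.png

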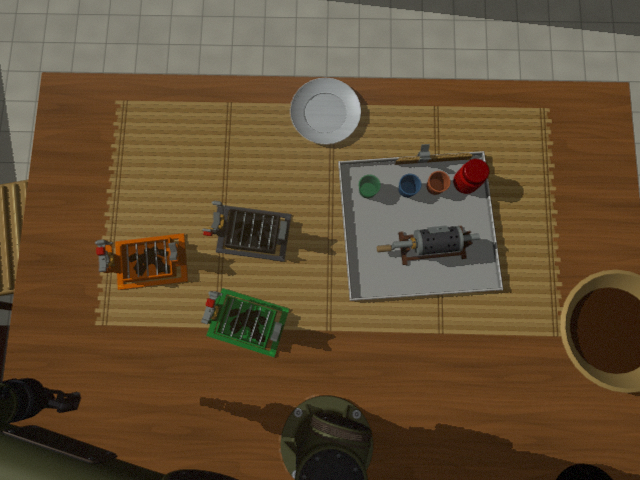

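The dark roaster is at top (253,232), with its strap end to the left (+y). The drum is at top (440,242) and its crank also points to +y. I'll crop in for closer measurements.

```bash
cat > h.py <<'E'
import numpy as np, cv2
from rig import env, optics
from scipy.spatial.transform import Rotation as R
def T(c): return R.from_rotvec(c["rvec"]).as_matrix(), np.array(c["tvec"])
def proj(c,P):
    r,t=T(c); p=np.atleast_2d(P)@r.T+t
    return np.c_[c["fx"]*p[:,0]/p[:,2]+c["cx"], c["fy"]*p[:,1]/p[:,2]+c["cy"]]
def ray(c,uv):
    r,t=T(c); x=(uv[0]-c["cx"])/c["fx"]; y=(uv[1]-c["cy"])/c["fy"]
    return -r.T@t, r.T@np.array([x,y,1.])
def plane(c,uv,z):
    o,d=ray(c,uv); return o+d*(z-o[2])/d[2]
def tri(c1,u1,c2,u2):
    (o1,d1),(o2,d2)=ray(c1,u1),ray(c2,u2)
    s=np.linalg.lstsq(np.c_[d1,-d2],o2-o1,rcond=None)[0]
    a,b=o1+d1*s[0],o2+d2*s[1]; return (a+b)/2,np.linalg.norm(a-b)
E
python3 - <<'E'
from h import *
t=cv2.imread("pics/top0.png"); s=cv2.imread("pics/scene0.png")
z=lambda im,x,y,w,h,k: cv2.resize(im[y:y+h,x:x+w],None,fx=k,fy=k,interpolation=cv2.INTER_CUBIC)
o=np.vstack([np.hstack([z(t,195,190,110,80,3.6),z(t,370,205,110,80,3.6)]),np.hstack([z(s,335,215,110,80,3.6),z(s,160,220,110,80,3.6)])])
print(o.shape); cv2.imwrite("pics/crop0.png",o)
E
```

```text
(576, 792, 3)
```

View pics/crop0.png

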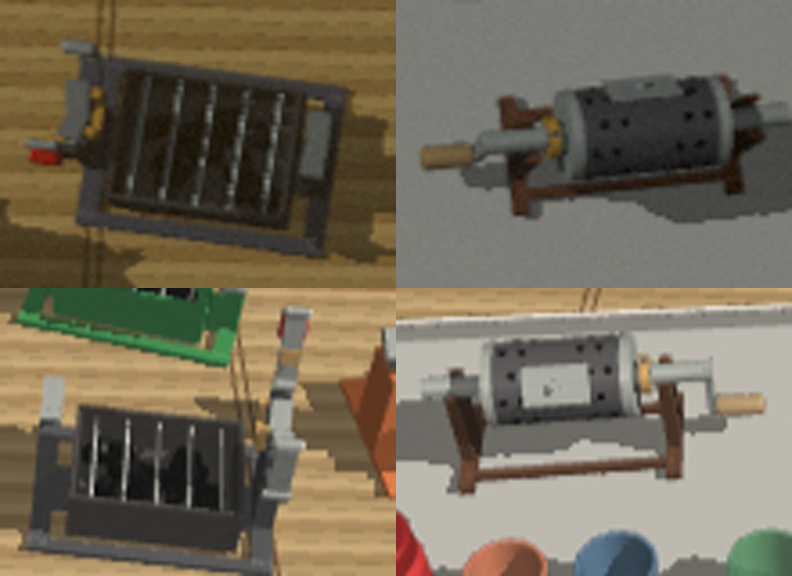

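```bash
python3 - <<'E'
from h import *
c=optics.camera("top")
s=optics.camera("scene")
for n,uv,z in [("vp",(282.5,230.3),108),("vc",(215.8,220),108),("sh-",(479.4,236.4),82),("collar",(412.5,243),82),("sh+",(393.3,245.3),82),("knob",(383,248),50)]:
    p=plane(c,uv,z); print(n,p.round(1),proj(s,p).round(0))
for n,u,v in [("vp",(282.5,230.3),(349.4,326/1-0)),]: pass
b=c["pixels"][:,:,::-1]
g=(c["pixels"].astype(int).max(2))
# camera wrist
w=optics.camera("wrist"); print({k:v for k,v in w.items() if k!="pixels"})
r,t=T(w); print("cam pos",-r.T@t,"axis",r[2])
st=env.read_state(); print(st["position"],R.from_quat(np.roll(st["tcp_rot"],-1)).as_matrix().round(3))
E
```

```text
vp [527. 121. 108.] [[349. 244.]]
vc [549.8 290.7 108. ] [[412. 251.]]
sh- [ 527.7 -380.9   82. ] [[166. 247.]]
collar [ 506.7 -210.2   82. ] [[229. 243.]]
sh+ [ 499.6 -161.2   82. ] [[247. 241.]]
knob [ 497.5 -139.3   50. ] [[256. 249.]]
{'fx': 371.64829954431775, 'fy': 371.64829954431775, 'cx': 309.672791287569, 'cy': 236.41805232005072, 'rvec': array([-2.27989736, -1.80178697, -0.25956963]), 'tvec': array([-600.31181103,  -35.38380629,  379.44040236])}
cam pos [ 67.57382798 600.93668697 374.0456913 ] axis [ 0.27456086 -0.06514651 -0.95936034]
[138.34667245 583.56724249 230.89317799] [[-0.973  0.231 -0.   ]
 [ 0.231  0.973 -0.001]
 [ 0.    -0.001 -1.   ]]
```

```bash
python3 -m pendant '{"linear":[[-0.28,-0.164,-0.04],[-0.28,-0.164,-0.04],[-0.28,-0.164,-0.04],[-0.28,-0.164,-0.04],[-0.28,-0.164,-0.04],[-0.28,-0.164,-0.04],[-0.28,-0.164,-0.04],[-0.28,-0.164,-0.04],[-0.28,-0.164,-0.04],[-0.28,-0.164,-0.04]],"twist":[[0,0,0],[0,0,0],[0,0,0],[0,0,0],[0,0,0],[0,0,0],[0,0,0],[0,0,0],[0,0,0],[0,0,0]]}'
python3 -m pendant '{"linear":[[0,0,0],[0,0,0],[0,0,0],[0,0,0],[0,0,0],[0,0,0],[0,0,0],[0,0,0],[0,0,0],[0,0,0]],"twist":[[0,0,0.16],[0,0,0.16],[0,0,0.16],[0,0,0.16],[0,0,0.16],[0,0,0.16],[0,0,0.16],[0,0,0.16],[0,0,0.16],[0,0,0.16]]}'
```

```text
clock: 1.08
position: [425.7, 309.2, 277.6]
tcp_rot: [-0.001, 0.108, 0.994, -0.001]
force: [0.3, 0.9, -0.4]
grip_width: 85.4
clock: 1.92
position: [433.7, 300.1, 278.4]
tcp_rot: [0.001, 0.672, 0.741, -0.001]
force: [-0.1, 0.2, -0.5]
grip_width: 85.6
```

```bash
python3 -m pendant '{"linear":[[0,0,0],[0,0,0],[-0.165,0.193,-0.035],[-0.165,0.193,-0.035],[-0.165,0.193,-0.035],[-0.165,0.193,-0.035],[-0.165,0.193,-0.035],[0,0,0],[0,0,0],[0,0,0]],"twist":[[0,0,0.148],[0,0,0.148],[0,0,0],[0,0,0],[0,0,0],[0,0,0],[0,0,0],[0,0,0],[0,0,0],[0,0,0]]}'
python3 - <<'E'
from h import *
import pickle
w=optics.camera("wrist"); pickle.dump(w,open("w1.pkl","wb"))
im=w["pixels"][:,:,::-1]; cv2.imwrite("pics/w1.png",im)
st=env.read_state(); print(st["position"])
E
```

```text
clock: 2.75
position: [536.0, 180.5, 298.9]
tcp_rot: [0.001, 0.758, 0.652, -0.002]
force: [0.3, 0.5, -0.3]
grip_width: 85.4
[535.60502349 180.83145715 298.84497128]
```

View pics/w1.png

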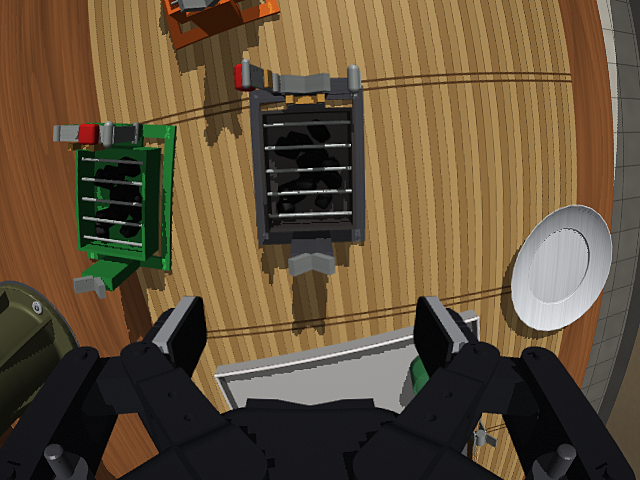

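```bash
python3 - <<'E'
import cv2,numpy as np
im=cv2.imread("pics/w1.png")
a=cv2.resize(im[52:112,225:375],None,fx=5.3,fy=5.3,interpolation=cv2.INTER_CUBIC)
b=cv2.resize(im[225:280,235:385],None,fx=5.3,fy=5.3,interpolation=cv2.INTER_CUBIC)
o=np.vstack([a,b])[:600,:800]; print(a.shape,o.shape); cv2.imwrite("pics/w1c.png",o)
E
```

```text
(318, 795, 3) (600, 795, 3)
```

View pics/w1c.png

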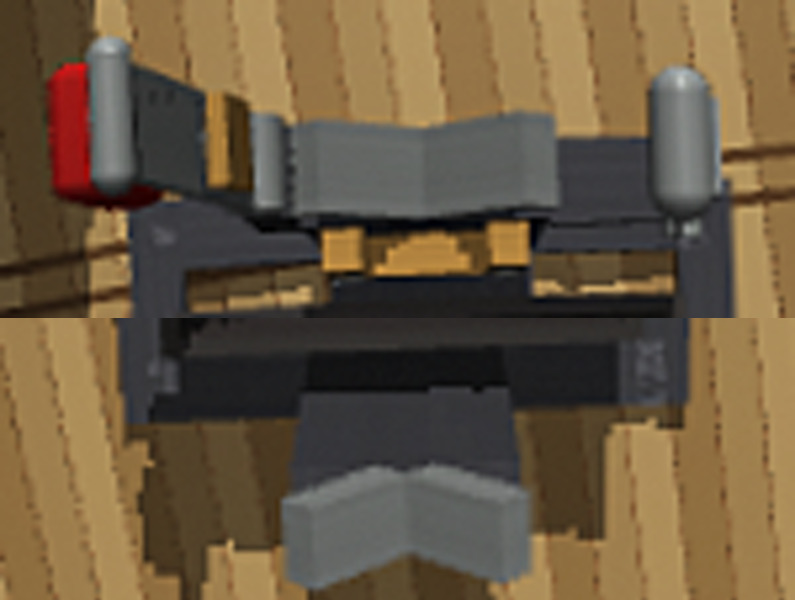

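```bash
cat >> h.py <<'E'
def fray(c,uv):
    r,t=T(c); x=np.array([(uv[0]-c["cx"])/c["fx"],(uv[1]-c["cy"])/c["fy"]]); th=np.hypot(*x)
    d=np.r_[x/th*np.sin(th),np.cos(th)]; return -r.T@t, r.T@d
def fplane(c,uv,z):
    o,d=fray(c,uv); return o+d*(z-o[2])/d[2]
E
python3 - <<'E'
from h import *
import pickle
w=pickle.load(open("w1.pkl","rb"))
A=lambda x,y:(225+x/5.3,52+y/5.3)
B=lambda x,y:(235+x/5.3,225+(y-318)/5.3)
f=lambda n,uv,z:(print(n,fplane(w,uv,z).round(1)),fplane(w,uv,z))[1]
a=(f("c out",A(422,127),93.7)+f("c in",A(425,212),93.7))/2
b=(f("p in",B(407,470),93.7)+f("p out",B(407,553),93.7))/2
d=a-b; print(a,b,np.linalg.norm(d),np.degrees(np.arctan2(d[1],d[0])),"mid",(a+b)/2)
f("ctipL",A(302,122),111);f("ctipR",A(550,115),111);f("ptipL",B(283,500),111);f("ptipR",B(528,492),111)
f("bead1",A(683,72),124);f("bead2",A(683,208),124)
# frame corners z=?
f("frame BL",B(122,420),3);f("BR",B(688,420),3)
r,t=T(w);print("cam",-r.T@t)
E
```

```text
c out [548.5 303.   93.7]
c in [546.7 287.9  93.7]
p in [529.3 132.5  93.7]
p out [526.8 115.9  93.7]
[547.61378047 295.44501726  93.7       ] [528.05193717 124.1914774   93.7       ] 172.36716807466001 83.48349744556107 mid [537.83285882 209.81824733  93.7       ]
ctipL [529.  304.6 111. ]
ctipR [569.6 299.5 111. ]
ptipL [507.3 136.1 111. ]
ptipR [550.9 131.1 111. ]
bead1 [590.8 302.1 124. ]
bead2 [587.4 279.8 124. ]
frame BL [460.3 123.4   3. ]
BR [592.2 103.3   3. ]
cam [546.51035795 252.93477452 441.98958473]
```

```bash
python3 -m pendant '{"linear":[[-0.325,0.036,0],[-0.325,0.036,0],[-0.325,0.036,0],[-0.325,0.036,0],[-0.325,0.036,0],[-0.325,0.036,0],[-0.325,0.036,0],[-0.325,0.036,0],[-0.325,0.036,0],[-0.325,0.036,0]],"twist":[[0,0,0],[0,0,0],[0,0,0],[0,0,0],[0,0,0],[0,0,0],[0,0,0],[0,0,0],[0,0,0],[0,0,0]]}'
python3 -m pendant '{"linear":[[-0.2,0.036,0.1],[-0.2,0.036,0.1],[0,0,0],[0,0,0],[0,0,0],[0,0,0],[0,0,0]],"twist":[[0,0,0],[0,0,0],[0,0,-0.118],[0,0,-0.118],[0,0,-0.118],[0,0,0],[0,0,0]]}'
python3 - <<'E'
from h import *
import pickle
w=optics.camera("wrist"); pickle.dump(w,open("w2.pkl","wb"))
im=w["pixels"][:,:,::-1]; 
st=env.read_state(); print(st["position"],st["tcp_rot"])
P=[w]; 
cv2.imwrite("pics/w2.png",im)
c=cv2.resize(im[30:290,180:460],None,fx=2.3,fy=2.3,interpolation=cv2.INTER_CUBIC); cv2.imwrite("pics/w2c.png",c); print(c.shape)
E
```

```text
clock: 3.63
position: [520.5, -206.3, 297.5]
tcp_rot: [-0.002, 0.747, 0.665, -0.0]
force: [1.8, 0.3, 0.3]
grip_width: 85.5
clock: 4.22
position: [522.5, -257.9, 270.5]
tcp_rot: [-0.003, 0.644, 0.765, -0.0]
force: [0.2, -0.5, -0.0]
grip_width: 85.5
[ 522.53546909 -257.72410957  270.58706792] [-2.83824703e-03  6.43998687e-01  7.65021229e-01 -3.93726551e-04]
(598, 644, 3)
```

View pics/w2c.png

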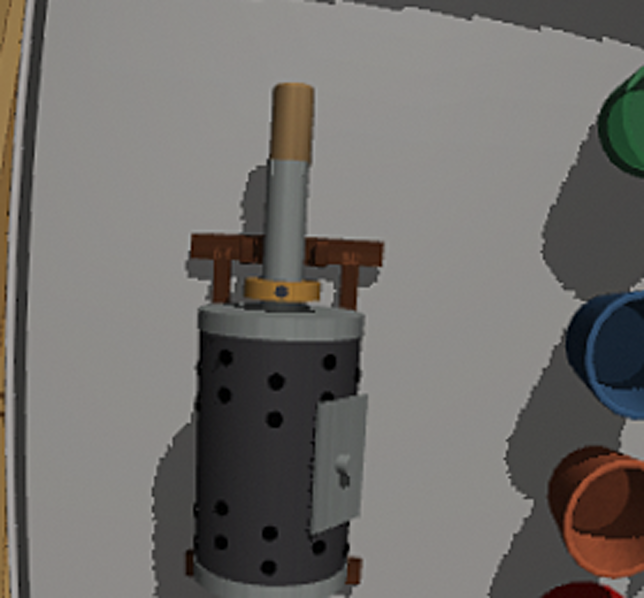

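```bash
python3 - <<'E'
from h import *
import pickle
w=pickle.load(open("w2.pkl","rb"))
C=lambda x,y:(180+x/2.3,30+y/2.3)
ax=np.array([fplane(w,C(*p),78)[:2] for p in [(290.5,165),(284,275),(281,320),(272,570)]])
print(ax.round(1))
(vx,vy,x0,y0)=cv2.fitLine(ax.astype(np.float32),cv2.DIST_L2,0,.01,.01).ravel()
u=np.array([vx,vy])*np.sign(vy); print("heading",np.degrees(np.arctan2(u[1],u[0])),[(p-[x0,y0])@[-u[1],u[0]] for p in ax])
g=lambda n,p,z,off: print(n,(s:=(fplane(w,C(*p),z)[:2]-[x0,y0])@u).round(1),"-> centre at",([x0,y0]+u*(s-off)).round(1))
g("drum + end top",(281,306),110,55)
g("drum - end top",(268,588),110,-55)
g("knob tip",(294,86),45,152)
g("knob base",(290,160),45,114)
g("shaft end",(290,160),86,108)
g("collar face",(283,279),93,67.5)
g("fork mid",(286,250),78,80)
s=env.read_state(); print(s["position"])
E
```

```text
[[ 501.  -160.7]
 [ 505.9 -203.8]
 [ 507.7 -221.6]
 [ 521.3 -326.3]]
heading 97.03816 [np.float64(-0.3826777249834459), np.float64(0.10881582292962699), np.float64(0.47733923951227164), np.float64(-0.20345740305334026)]
drum + end top 14.9 -> centre at [ 513.9 -267.9]
drum - end top -93.3 -> centre at [ 513.7 -266.1]
knob tip 105.2 -> centre at [ 514.7 -274.5]
knob base 72.7 -> centre at [ 514.  -269.1]
shaft end 69.2 -> centre at [ 513.7 -266.7]
collar face 23.7 -> centre at [ 514.3 -271.6]
fork mid 34.3 -> centre at [ 514.6 -273.4]
[ 522.53546909 -257.72410957  270.58706792]
```

```bash
python3 -m pendant '{"linear":[[0,0,0],[-0.036,-0.041,0.25],[-0.036,-0.041,0.25],[0,0,0.25],[0,0,0.15],[0,0,0],[0,0,0]],"twist":[[0,0,0.061],[0,0,0],[0,0,0],[0,0,0],[0,0,0],[0,0,0],[0,0,0]]}'
cat > tgt.py <<'E'
# tgt.py x y z yaw : rows (tool axes, fractions) needed from the present pose to a tool-down target
import sys; from h import *
s=env.read_state(); Rc=R.from_quat(np.roll(s["tcp_rot"],-1))
x,y,z,yaw=map(float,sys.argv[1:5])
Rt=R.from_euler("z",yaw,degrees=True)*R.from_euler("x",180,degrees=True)
print("pos",s["position"].round(2),"F",s["force"].round(2),"M",s["moment"].round(2),"w",round(s["grip_width"],1),"t",round(s["clock"],2))
d=np.array([x,y,z])-s["position"]
print("twist frac",((Rc.inv()*Rt).as_rotvec()/np.radians(45)).round(4),"lin frac now",(Rc.inv().apply(d)/120).round(4),"lin after twist",(Rt.inv().apply(d)/120).round(4))
E
python3 tgt.py 513.8 -267.5 53 97.04
```

```text
clock: 4.85
position: [516.4, -263.0, 162.5]
tcp_rot: [0.001, 0.665, 0.746, 0.001]
force: [-0.0, -0.3, 0.4]
grip_width: 85.7
pos [ 516.45 -262.95  162.47] F [-0.02 -0.26  0.43] M [ 0.01 -0.04 -0.02] w 85.7 t 4.85
twist frac [ 0.0026 -0.0003 -0.0106] lin frac now [-0.0354 -0.0281  0.9122] lin after twist [-0.0349 -0.0265  0.9123]
```

```bash
python3 -m pendant '{"linear":[[-0.04,-0.03,0.05],[0,0,0.25],[0,0,0.2],[0,0,0.1],[0,0,0],[0,0,0]],"twist":[[0,0,-0.0106],[0,0,0],[0,0,0],[0,0,0],[0,0,0],[0,0,0]]}'
python3 tgt.py 513.8 -267.5 53 97.04
```

```text
clock: 5.35
position: [519.6, -271.4, 96.7]
tcp_rot: [0.008, 0.662, 0.75, 0.002]
force: [0.8, -0.2, 0.5]
grip_width: 85.4
pos [ 519.6  -271.43   96.71] F [ 0.8  -0.19  0.47] M [-0.01 -0.03  0.05] w 85.4 t 5.35
twist frac [0.0171 0.0107 0.0014] lin frac now [ 0.0416 -0.0488  0.3633] lin after twist [ 0.0385 -0.044   0.3643]
```

```bash
python3 -m pendant '{"linear":[[0.02,-0.024,0],[0.02,-0.02,0],[0,0,0],[0,0,0]],"twist":[[0.017,0.011,0],[0,0,0],[0,0,0],[0,0,0]]}'
python3 tgt.py 513.8 -267.5 53 97.04
```

```text
clock: 5.68
position: [516.1, -268.8, 101.9]
tcp_rot: [0.003, 0.662, 0.749, 0.001]
force: [-0.4, 0.1, -0.4]
grip_width: 85.5
pos [ 516.13 -268.77  101.89] F [-0.39  0.07 -0.38] M [ 0.01 -0.01 -0.01] w 85.5 t 5.68
twist frac [0.0056 0.0039 0.0011] lin frac now [ 0.0141 -0.0198  0.4073] lin after twist [ 0.0129 -0.018   0.4074]
```

```bash
python3 -m pendant '{"linear":[[0.012,-0.018,0.04],[0,0,0.1],[0,0,0.1],[0,0,0.1],[0,0,0.04],[0,0,0.02],[0,0,0]],"twist":[[0.006,0.004,0],[0,0,0],[0,0,0],[0,0,0],[0,0,0],[0,0,0],[0,0,0]]}'
python3 tgt.py 513.8 -267.5 53 97.04
```

```text
clock: 6.27
position: [515.0, -268.1, 52.9]
tcp_rot: [0.001, 0.662, 0.75, 0.0]
force: [0.0, 1.2, 0.5]
grip_width: 85.6
pos [ 514.95 -268.1    52.9 ] F [0.03 1.22 0.53] M [-0.   -0.04  0.01] w 85.6 t 6.27
twist frac [0.0031 0.0023 0.0014] lin frac now [ 0.0062 -0.0089 -0.0009] lin after twist [ 0.0061 -0.0089 -0.0009]
```

```bash
python3 -m pendant '{"linear":[[0.006,-0.011,0],[0,0,0],[0,0,0],[0,0,0],[0,0,0],[0,0,0],[0,0,0],[0,0,0]],"twist":[[0.003,0.002,0],[0,0,0],[0,0,0],[0,0,0],[0,0,0],[0,0,0],[0,0,0],[0,0,0]]}' 1
python3 tgt.py 513.8 -267.5 53 97.04
```

```text
clock: 6.93
position: [513.1, -267.4, 53.5]
tcp_rot: [-0.0, 0.662, 0.75, -0.0]
force: [0.8, -0.8, -2.3]
grip_width: 62.5
pos [ 513.08 -267.38   53.45] F [ 0.81 -0.81 -2.33] M [ 0.04  0.   -0.02] w 62.5 t 6.93
twist frac [-0.0009 -0.0004  0.0013] lin frac now [-0.0017  0.0058  0.0038] lin after twist [-0.0017  0.0058  0.0038]
```

```bash
python3 -m pendant '{"linear":[[0,0,-0.05],[0,0,-0.1],[0,0,-0.2],[0,0,-0.25],[0,0,-0.25],[0,0,-0.25],[0,0,-0.1],[0,0,0],[0,0,0]],"twist":[[0,0,0],[0,0,0],[0,0,0],[0,0,0],[0,0,0],[0,0,0],[0,0,0],[0,0,0],[0,0,0]]}'
python3 tgt.py 536.9 201.8 210 83.5
python3 - <<'E'
from h import *
cv2.imwrite("pics/w3.png",optics.camera("wrist")["pixels"][:,:,::-1])
E
```

```text
clock: 7.68
position: [510.6, -265.8, 203.6]
tcp_rot: [-0.003, 0.662, 0.75, -0.001]
force: [0.3, 0.3, -3.2]
grip_width: 62.5
pos [ 510.55 -265.84  203.62] F [ 0.26  0.32 -3.24] M [-0.07 -0.01 -0.01] w 62.5 t 7.68
twist frac [-0.0079 -0.0043  0.3025] lin frac now [ 3.84    0.7001 -0.0416] lin after twist [ 3.8968 -0.223  -0.0532]
```

View pics/w3.png

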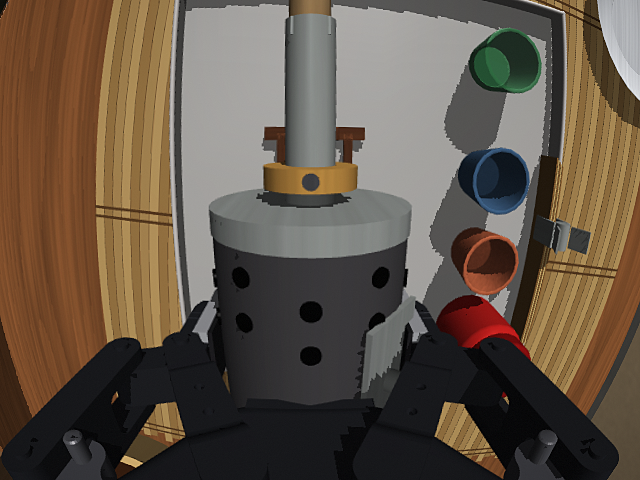

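```bash
python3 - <<'E'
from h import *
w=optics.camera("wrist"); s=env.read_state(); Rc=R.from_quat(np.roll(s["tcp_rot"],-1))
p0=s["position"]; az=p0[2]+24.6
f=lambda n,uv,z:print(n,Rc.inv().apply(fplane(w,uv,z)-p0).round(1))
f("shaft end",(311,16),az+8)
f("collar face",(311,165),az+15)
f("shaft end axis L",(286,20),az);f("R",(336,20),az)
f("drum end top",(310,188),az+32)
f("collar L",(263,175),az);f("R",(357,175),az)
E
```

```text
shaft end [108.2   0.3 -32. ]
collar face [ 62.7   0.2 -39.3]
shaft end axis L [109.4  -7.7 -24. ]
R [109.4   8.3 -24.1]
drum end top [ 58.8  -0.1 -56.3]
collar L [ 58.1 -15.4 -24.2]
R [ 58.1  15.2 -24.4]
```

```bash
python3 -m pendant '{"linear":[[0,0,-0.1],[0,0,-0.1],[0.15,-0.02,-0.1],[0.28,-0.02,0],[0.32,-0.02,0],[0.32,-0.02,0],[0.32,-0.02,0],[0.32,-0.02,0],[0.32,-0.02,0],[0.32,-0.02,0]],"twist":[[-0.004,-0.002,0.15],[-0.004,-0.002,0.15],[0,0,0],[0,0,0],[0,0,0],[0,0,0],[0,0,0],[0,0,0],[0,0,0],[0,0,0]]}'
python3 tgt.py 537.4 205.8 220 83.48
```

```text
clock: 8.62
position: [517.4, 21.8, 221.8]
tcp_rot: [-0.012, 0.754, 0.656, -0.009]
force: [1.0, -0.4, -4.4]
grip_width: 62.3
pos [517.45  21.76 221.8 ] F [ 0.99 -0.44 -4.42] M [-0.02 -0.13 -0.  ] w 62.3 t 8.62
twist frac [-0.0373 -0.0025 -0.0321] lin frac now [ 1.5419 -0.0473  0.0189] lin after twist [ 1.5426 -0.0089  0.015 ]
```

```bash
python3 -m pendant '{"linear":[[0.3,-0.01,-0.04],[0.3,-0.01,-0.04],[0.3,0,0],[0.25,0,0],[0.15,0,0],[0.05,0,0],[0,0,0],[0,0,0],[0,0,0]],"twist":[[-0.02,0,-0.015],[-0.015,0,-0.015],[0,0,0],[0,0,0],[0,0,0],[0,0,0],[0,0,0],[0,0,0],[0,0,0]]}'
python3 tgt.py 537.4 205.8 180 83.48
```

```text
clock: 9.37
position: [525.0, 196.2, 215.8]
tcp_rot: [-0.007, 0.743, 0.669, -0.01]
force: [-0.3, 0.1, -3.4]
grip_width: 62.4
pos [525.01 196.18 215.8 ] F [-0.27  0.14 -3.36] M [-0.05 -0.04 -0.02] w 62.4 t 9.37
twist frac [-0.0311  0.0071  0.0127] lin frac now [0.092  0.1016 0.2954] lin after twist [0.0914 0.0935 0.2983]
```

```bash
python3 -m pendant '{"linear":[[0,0,0],[0.05,0.05,0.05],[0.04,0.04,0.1],[0,0,0.1],[0,0,0.05],[0,0,0],[0,0,0]],"twist":[[-0.032,0.007,0.0127],[0,0,0],[0,0,0],[0,0,0],[0,0,0],[0,0,0],[0,0,0]]}'
python3 tgt.py 537.4 205.8 110 83.48
```

```text
clock: 9.95
position: [538.5, 198.9, 174.4]
tcp_rot: [0.0, 0.749, 0.662, -0.002]
force: [-0.4, -0.6, -2.4]
grip_width: 62.5
pos [538.53 198.91 174.41] F [-0.39 -0.59 -2.44] M [-0.03 -0.02 -0.01] w 62.5 t 9.95
twist frac [-0.0028  0.0046 -0.0123] lin frac now [ 0.0578 -0.0152  0.5366] lin after twist [ 0.056  -0.0159  0.5367]
```

```bash
python3 -m pendant '{"linear":[[0.03,-0.01,0.1],[0.03,-0.006,0.1],[0,0,0.1],[0,0,0.1],[0,0,0.08],[0,0,0.04],[0,0,0],[0,0,0]],"twist":[[-0.003,0.005,-0.012],[0,0,0],[0,0,0],[0,0,0],[0,0,0],[0,0,0],[0,0,0],[0,0,0]]}'
python3 tgt.py 537.4 205.8 110 83.48
python3 - <<'E'
from h import *
im=optics.camera("wrist")["pixels"][:,:,::-1]
cv2.imwrite("pics/w4.png",im)
E
```

```text
clock: 10.62
position: [539.2, 206.6, 109.2]
tcp_rot: [0.0, 0.747, 0.665, 0.001]
force: [-0.2, 0.1, -3.5]
grip_width: 62.6
pos [539.21 206.59 109.23] F [-0.16  0.14 -3.53] M [-0.01 -0.03  0.03] w 62.6 t 10.62
twist frac [ 0.0016 -0.0008 -0.0027] lin frac now [-0.0083 -0.0142 -0.0064] lin after twist [-0.0083 -0.0142 -0.0064]
```

View pics/w4.png

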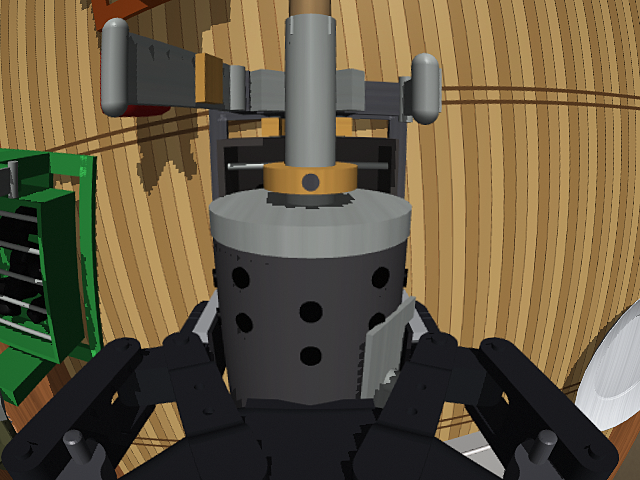

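```bash
python3 -m pendant '{"linear":[[-0.008,-0.014,0.02],[0,-0.004,0.05],[0,0,0.05],[0,0,0.04],[0,0,0.02],[0,0,0],[0,0,0]],"twist":[[0.002,-0.001,-0.003],[0,0,0],[0,0,0],[0,0,0],[0,0,0],[0,0,0],[0,0,0]]}'
python3 tgt.py 537.4 205.8 80.5 83.48
```

```text
clock: 11.25
position: [538.3, 206.3, 87.6]
tcp_rot: [0.001, 0.746, 0.666, 0.002]
force: [0.3, 0.3, -3.9]
grip_width: 62.8
pos [538.29 206.33  87.62] F [ 0.3   0.35 -3.86] M [ 0.04 -0.    0.04] w 62.8 t 11.25
twist frac [ 0.0036 -0.0019  0.0002] lin frac now [-0.0053 -0.007   0.0593] lin after twist [-0.0052 -0.0069  0.0593]
```

```bash
python3 -m pendant '{"linear":[[-0.004,-0.008,0.015],[0,0,0.015],[0,0,0.008],[0,0,0]],"twist":[[0.0036,-0.002,0],[0,0,0],[0,0,0],[0,0,0]]}'
python3 tgt.py 537.4 205.8 80.5 83.48
```

```text
clock: 11.58
position: [537.4, 206.1, 82.9]
tcp_rot: [0.0, 0.746, 0.666, 0.0]
force: [-0.4, -0.1, -3.5]
grip_width: 62.6
pos [537.45 206.06  82.9 ] F [-0.36 -0.12 -3.51] M [ 0.03 -0.03 -0.04] w 62.6 t 11.58
twist frac [0.0001 0.     0.0003] lin frac now [-0.0022 -0.0001  0.02  ] lin after twist [-0.0022 -0.0001  0.02  ]
```

Well aligned and no contact yet. I'll go down in steps of about 1 mm.

```bash
python3 -m pendant '{"linear":[[0,0,0.008],[0,0,0.004],[0,0,0]],"twist":[[0,0,0],[0,0,0],[0,0,0]]}'
python3 -m pendant '{"linear":[[0,0,0.006],[0,0,0.003],[0,0,0]],"twist":[[0,0,0],[0,0,0],[0,0,0]]}'
python3 tgt.py 537.4 205.8 80.5 83.48
```

```text
clock: 11.83
position: [537.7, 206.1, 81.5]
tcp_rot: [0.0, 0.746, 0.666, 0.0]
force: [0.1, -0.3, -3.5]
grip_width: 62.7
clock: 12.08
position: [538.0, 206.2, 80.7]
tcp_rot: [0.0, 0.746, 0.666, 0.001]
force: [-0.2, -0.3, -3.1]
grip_width: 62.3
pos [538.01 206.21  80.7 ] F [-0.22 -0.3  -3.08] M [0.02 0.01 0.07] w 62.3 t 12.08
twist frac [ 0.0016 -0.0005  0.0004] lin frac now [-0.0039 -0.0047  0.0017] lin after twist [-0.0039 -0.0047  0.0017]
```

```bash
python3 -m pendant '{"linear":[[-0.003,-0.005,0.005],[0,0,0.004],[0,0,0]],"twist":[[0.001,0,0],[0,0,0],[0,0,0]]}'
python3 -m pendant '{"linear":[[0,0,0.005],[0,0,0.003],[0,0,0]],"twist":[[0,0,0],[0,0,0],[0,0,0]]}'
python3 tgt.py 537.4 205.8 79 83.48
```

```text
clock: 12.33
position: [538.1, 206.2, 80.6]
tcp_rot: [0.0, 0.746, 0.666, 0.001]
force: [0.6, -0.1, -2.7]
grip_width: 62.5
clock: 12.58
position: [538.2, 206.2, 80.5]
tcp_rot: [0.001, 0.746, 0.666, 0.001]
force: [-0.3, -0.0, -2.4]
grip_width: 62.8
pos [538.24 206.2   80.52] F [-0.28 -0.02 -2.44] M [-0.02  0.    0.12] w 62.8 t 12.58
twist frac [ 0.0035 -0.0018  0.0015] lin frac now [-0.0041 -0.0066  0.0126] lin after twist [-0.0041 -0.0066  0.0126]
```

```bash
python3 -m pendant '{"linear":[[0,0,0.012],[0,0,0.006]],"twist":[[0,0,0],[0,0,0]]}'
python3 -m pendant '{"linear":[[0,0,0.012],[0,0,0.012]],"twist":[[0,0,0],[0,0,0]]}'
python3 tgt.py 537.4 205.8 79 83.48
```

```text
clock: 12.75
position: [538.3, 206.2, 80.4]
tcp_rot: [0.001, 0.746, 0.666, 0.002]
force: [-3.2, -1.3, 4.0]
grip_width: 62.8
clock: 12.92
position: [538.3, 206.2, 80.3]
tcp_rot: [0.001, 0.746, 0.666, 0.002]
force: [-6.1, -2.3, 13.3]
grip_width: 62.4
pos [538.33 206.23  80.3 ] F [-6.06 -2.27 13.33] M [-0.52  1.17  0.12] w 62.4 t 12.92
twist frac [ 0.0059 -0.0029  0.0017] lin frac now [-0.0044 -0.0074  0.0108] lin after twist [-0.0044 -0.0073  0.0108]
```

```bash
python3 -m pendant '{"linear":[[-0.003,-0.004,-0.004]],"twist":[[0,0,0]]}'
python3 -m pendant '{"linear":[[0,0,0],[0,0,0],[0,0,0],[0,0,0]],"twist":[[0,0,0],[0,0,0],[0,0,0],[0,0,0]]}' 0.12
python3 tgt.py 537.4 205.8 80.5 83.48
python3 - <<'E'
from h import *
im=optics.camera("wrist")["pixels"][:,:,::-1]
cv2.imwrite("pics/w5.png",im)
E
```

```text
clock: 13.0
position: [537.9, 206.0, 81.1]
tcp_rot: [0.001, 0.746, 0.666, 0.003]
force: [0.8, -0.3, -4.0]
grip_width: 62.8
clock: 13.33
position: [539.0, 206.5, 81.4]
tcp_rot: [0.001, 0.746, 0.666, 0.004]
force: [0.5, -0.0, 0.8]
grip_width: 74.7
pos [539.01 206.47  81.4 ] F [ 0.51 -0.01  0.8 ] M [-0.02  0.    0.02] w 74.7 t 13.33
twist frac [ 0.0089 -0.0049  0.0007] lin frac now [-0.0071 -0.0128  0.0074] lin after twist [-0.0071 -0.0127  0.0075]
```

View pics/w5.png

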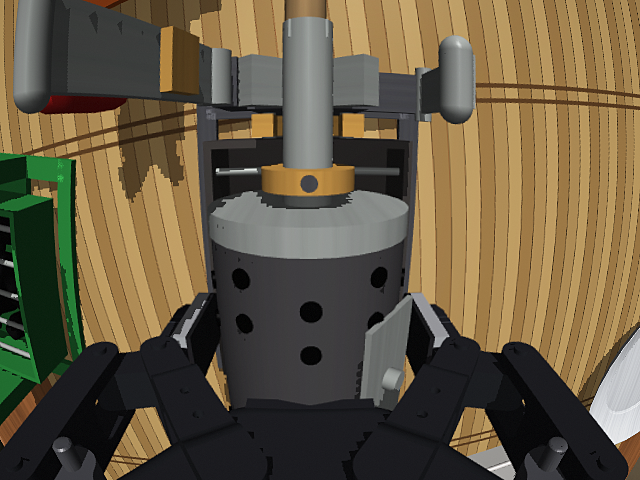

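```bash
cat > col.py <<'E'
from h import *
w=optics.camera("wrist"); im=w["pixels"].astype(int)
def cen(im):
    hsv=cv2.cvtColor(im.astype(np.uint8),cv2.COLOR_RGB2HSV)
    m=cv2.inRange(hsv,(12,120,90),(28,255,255)); m[:150]=0; m[205:]=0; m[:,:245]=0; m[:,375:]=0
    n,_,s,c=cv2.connectedComponentsWithStats(m); k=1+s[1:,4].argmax(); return s[k],c[k]
for f in ("w3","w5"): print(f,*cen(cv2.imread(f"pics/{f}.png")[:,:,::-1]))
print("now",*cen(im))
E
python3 -m pendant '{"linear":[[-0.006,-0.012,0.002],[0,0,0],[0,0,0]],"twist":[[0.009,-0.005,0],[0,0,0],[0,0,0]]}'
python3 tgt.py 537.4 205.8 80.5 83.48; python3 col.py
```

```text
clock: 13.63
position: [537.4, 205.9, 80.8]
tcp_rot: [-0.0, 0.746, 0.666, -0.001]
force: [-0.5, -0.3, -0.3]
grip_width: 75.4
pos [537.42 205.89  80.77] F [-0.49 -0.28 -0.32] M [-0.05 -0.02 -0.01] w 75.4 t 13.63
twist frac [-0.0014  0.0007  0.0006] lin frac now [-0.0008 -0.0001  0.0023] lin after twist [-0.0008 -0.0001  0.0023]
w3 [ 264  162   94   32 2231] [312.20304796 178.10891977]
w5 [ 261  163   94   33 2270] [307.51145374 180.05814978]
now [ 265  161   94   33 2291] [311.23832388 178.2370144 ]
```

```bash
python3 -m pendant '{"linear":[[0,0,0],[0,0,0],[0,0,0],[0,0,0]],"twist":[[0,0,0],[0,0,0],[0,0,0],[0,0,0]]}' 1
python3 tgt.py 537.4 205.8 80.5 83.48; python3 col.py | tail -1
```

```text
clock: 14.02
position: [538.1, 205.8, 81.2]
tcp_rot: [0.0, 0.746, 0.666, -0.0]
force: [0.7, -0.5, 0.5]
grip_width: 62.7
pos [538.1  205.84  81.21] F [ 0.7  -0.49  0.47] M [ 0.01 -0.05  0.07] w 62.7 t 14.02
twist frac [0.0003 0.0007 0.0006] lin frac now [-0.001  -0.0058  0.0059] lin after twist [-0.001  -0.0058  0.0059]
now [ 263  161   94   33 2287] [309.28596415 177.98557062]
```

```bash
python3 -m pendant '{"linear":[[0.012,0,0.002],[0.012,0,0.002],[0.012,0,0.002]],"twist":[[0,0,0],[0,0,0],[0,0,0]]}'
python3 tgt.py 538.4 209.8 81 83.48; python3 col.py | tail -1
```

```text
clock: 14.32
position: [538.1, 205.7, 81.2]
tcp_rot: [0.004, 0.746, 0.666, -0.003]
force: [-0.6, -6.9, 5.6]
grip_width: 62.8
pos [538.13 205.72  81.17] F [-0.55 -6.95  5.63] M [-1.03  0.2   0.31] w 62.8 t 14.32
twist frac [ 0.0019  0.0126 -0.0007] lin frac now [ 0.0341 -0.0016  0.0011] lin after twist [ 0.034  -0.0016  0.0014]
now [ 263  161   94   34 2335] [309.1751606  178.66423983]
```

```bash
python3 -m pendant '{"linear":[[0.014,0,-0.003],[0.014,0,-0.001],[0.014,0,0]],"twist":[[0,0.006,0],[0,0,0],[0,0,0]]}'
python3 tgt.py 538.4 209.8 81 83.48; python3 col.py | tail -1
```

```text
clock: 14.62
position: [538.3, 208.3, 81.3]
tcp_rot: [0.004, 0.747, 0.665, -0.003]
force: [0.0, -6.4, 3.6]
grip_width: 62.5
pos [538.27 208.25  81.26] F [ 0.03 -6.38  3.58] M [-1.    0.04  0.29] w 62.5 t 14.62
twist frac [ 0.002   0.0132 -0.002 ] lin frac now [ 0.013  -0.0004  0.002 ] lin after twist [ 0.0129 -0.0004  0.0022]
now [ 263  161   94   34 2309] [309.29666522 178.74491122]
```

```bash
python3 -m pendant '{"linear":[[0.012,0,-0.004],[0.01,0,-0.002]],"twist":[[0,0.008,0],[0,0,0]]}'
python3 tgt.py 538.4 209.8 81 83.48
python3 -m pendant '{"linear":[[0.01,0,-0.002],[0.01,0,0]],"twist":[[0,0.004,0],[0,0,0]]}'
python3 tgt.py 538.4 209.8 81 83.48; python3 col.py | tail -1
```

```text
clock: 14.83
position: [538.5, 211.5, 81.5]
tcp_rot: [0.001, 0.747, 0.665, -0.001]
force: [1.7, -1.2, -2.2]
grip_width: 62.9
pos [538.5  211.5   81.49] F [ 1.69 -1.24 -2.22] M [-0.27 -0.29 -0.02] w 62.9 t 14.83
twist frac [ 0.0013  0.0041 -0.0022] lin frac now [-0.0141  0.0008  0.0041] lin after twist [-0.0141  0.0008  0.0041]
clock: 15.0
position: [538.9, 214.6, 81.4]
tcp_rot: [0.0, 0.747, 0.665, 0.001]
force: [1.6, -3.2, 0.0]
grip_width: 62.6
pos [538.94 214.56  81.39] F [ 1.57 -3.23  0.04] M [-0.59 -0.19  0.09] w 62.6 t 15.0
twist frac [ 0.0013 -0.0009 -0.002 ] lin frac now [-0.0399  0.0001  0.0032] lin after twist [-0.0399  0.      0.0033]
now [ 245  150  112   44 2531] [303.72382458 175.65033584]
```

```bash
python3 -m pendant '{"linear":[[0.005,0,0.001]],"twist":[[0,0,0]]}'
python3 -m pendant '{"linear":[[0.006,0,0.001]],"twist":[[0,0,0]]}'
python3 -m pendant '{"linear":[[0.006,0,0.001]],"twist":[[0,0,0]]}'
python3 tgt.py 538.4 214.8 81 83.48
```

```text
clock: 15.13
position: [539.1, 215.2, 81.3]
tcp_rot: [0.0, 0.747, 0.665, 0.0]
force: [-0.1, -4.2, 0.9]
grip_width: 62.5
clock: 15.22
position: [539.2, 215.6, 81.3]
tcp_rot: [0.001, 0.746, 0.665, 0.0]
force: [-0.2, -7.2, 2.2]
grip_width: 62.4
clock: 15.3
position: [539.1, 215.6, 81.2]
tcp_rot: [0.002, 0.746, 0.665, -0.0]
force: [-0.3, -6.9, 2.8]
grip_width: 62.9
pos [539.15 215.57  81.23] F [-0.31 -6.85  2.81] M [-1.27  0.01  0.24] w 62.9 t 15.3
twist frac [ 0.0021  0.0035 -0.0012] lin frac now [-0.0071 -0.0055  0.0019] lin after twist [-0.0071 -0.0055  0.0019]
```

```bash
python3 -m pendant '{"linear":[[0.009,0,-0.001]],"twist":[[0,0,0]]}'
python3 -m pendant '{"linear":[[0.010,0,-0.001]],"twist":[[0,0,0]]}'
python3 tgt.py 538.4 214.8 81 83.48; python3 col.py | tail -1
```

```text
clock: 15.38
position: [539.1, 215.5, 81.3]
tcp_rot: [0.002, 0.747, 0.665, -0.001]
force: [1.4, -7.6, -1.7]
grip_width: 62.6
clock: 15.47
position: [539.1, 215.4, 81.3]
tcp_rot: [0.003, 0.747, 0.665, -0.002]
force: [1.6, -7.1, -0.1]
grip_width: 62.5
pos [539.11 215.43  81.26] F [ 1.55 -7.11 -0.09] M [-1.32 -0.25  0.29] w 62.5 t 15.47
twist frac [ 0.0027  0.0102 -0.0018] lin frac now [-0.0059 -0.0053  0.0022] lin after twist [-0.0059 -0.0053  0.0022]
now [ 245  150  122   45 3069] [309.57738677 173.24112089]
```

```bash
python3 -m pendant '{"linear":[[0.014,0,0]],"twist":[[0,0.004,0]]}'
python3 tgt.py 538.4 214.8 81 83.48
python3 -m pendant '{"linear":[[0.014,0,0]],"twist":[[0,0.004,0]]}'
python3 tgt.py 538.4 214.8 81 83.48; python3 col.py | tail -1
```

```text
clock: 15.6
position: [539.1, 215.4, 81.3]
tcp_rot: [0.004, 0.747, 0.665, -0.002]
force: [0.4, -9.8, 4.7]
grip_width: 62.7
pos [539.12 215.45  81.25] F [ 0.44 -9.84  4.65] M [-1.78 -0.07  0.38] w 62.7 t 15.6
twist frac [ 0.0031  0.0109 -0.0021] lin frac now [-0.006  -0.0054  0.0021] lin after twist [-0.0061 -0.0054  0.0021]
clock: 15.68
position: [539.1, 215.4, 81.2]
tcp_rot: [0.004, 0.747, 0.665, -0.002]
force: [0.7, -9.2, 2.2]
grip_width: 62.6
pos [539.13 215.45  81.25] F [ 0.7  -9.17  2.19] M [-1.58 -0.09  0.4 ] w 62.6 t 15.68
twist frac [ 0.0035  0.0113 -0.0024] lin frac now [-0.0061 -0.0054  0.0021] lin after twist [-0.0061 -0.0054  0.0021]
now [ 245  150  122   45 3124] [309.12836108 173.07714469]
```

```bash
python3 -m pendant '{"linear":[[0.0165,0,0],[0.0165,0,0]],"twist":[[0,0.003,0],[0,0.003,0]]}'
python3 tgt.py 538.4 214.8 81 83.48
python3 - <<'E'
from h import *
im=optics.camera("wrist")["pixels"][:,:,::-1]
cv2.imwrite("pics/w6.png",cv2.resize(im[30:230,170:450],None,fx=2.7,fy=2.7,interpolation=cv2.INTER_CUBIC))
E
```

```text
clock: 15.9
position: [539.2, 215.4, 81.3]
tcp_rot: [0.005, 0.747, 0.665, -0.003]
force: [0.8, -9.9, 3.0]
grip_width: 62.4
pos [539.17 215.41  81.27] F [ 0.76 -9.85  2.98] M [-1.72 -0.08  0.57] w 62.4 t 15.9
twist frac [ 0.0045  0.0154 -0.0029] lin frac now [-0.0057 -0.0058  0.0023] lin after twist [-0.0057 -0.0058  0.0023]
```

View pics/w6.png

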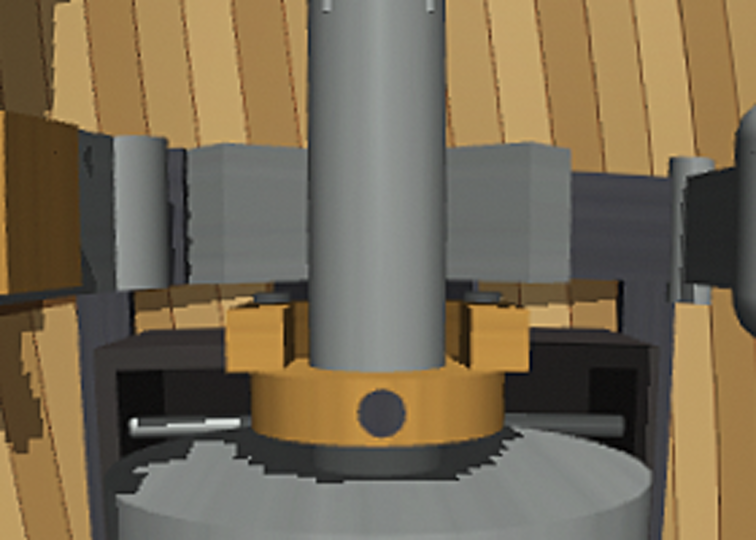

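```bash
python3 -m pendant '{"linear":[[0.005,0,0]],"twist":[[0,0,0]]}'
python3 tgt.py 538.4 214.8 81 83.48
python3 -m pendant '{"linear":[[0.002,0,0],[0,0,0],[0,0,0],[0,0,0]],"twist":[[0,0,0],[0,0,0],[0,0,0],[0,0,0]]}' 0.0
python3 tgt.py 538.4 215.4 81 83.48; python3 col.py | tail -1
```

```text
clock: 16.03
position: [539.1, 215.3, 81.4]
tcp_rot: [0.006, 0.747, 0.665, -0.004]
force: [0.4, -1.8, -0.5]
grip_width: 62.6
pos [539.13 215.28  81.37] F [ 0.4  -1.85 -0.48] M [-0.17 -0.22  0.32] w 62.6 t 16.03
twist frac [ 0.0045  0.017  -0.003 ] lin frac now [-0.0046 -0.0056  0.0031] lin after twist [-0.0046 -0.0056  0.003 ]
clock: 16.37
position: [538.7, 218.0, 81.7]
tcp_rot: [0.003, 0.747, 0.665, -0.002]
force: [-0.2, 0.1, -0.5]
grip_width: 85.3
pos [538.71 217.98  81.67] F [-0.17  0.06 -0.47] M [0.02 0.01 0.01] w 85.3 t 16.37
twist frac [ 0.0024  0.0107 -0.0027] lin frac now [-0.0216 -0.0001  0.0057] lin after twist [-0.0216 -0.0001  0.0056]
now [ 245  150  124   54 3463] [310.95697372 178.38694773]
```

```bash
python3 -m pendant '{"linear":[[0,0,-0.1],[0,0,-0.3],[0,0,-0.3],[0,0,-0.3],[0,0,-0.3],[0,0,-0.2],[0,0,0],[0,0,0]],"twist":[[0,0,0],[0,0,0],[0,0,0],[0,0,0],[0,0,0],[0,0,0],[0,0,0],[0,0,0]]}' 1
python3 - <<'E'
from h import *
import pickle
w=pickle.load(open("w1.pkl","rb"))
th=np.radians(83.48); M=np.array([[np.cos(th),np.sin(th),0],[-np.sin(th),np.cos(th),0],[0,0,1]]); c0=np.array([537.8,209.8,0])
A=lambda x,y:(225+x/5.3,52+y/5.3)
for n,uv in [("tip",A(110,115)),("shoe",A(228,140)),("hinge",A(268,160)),("red",A(62,130))]:
    o,d=fray(w,uv); o=M@(o-c0); d=M@d; p=o+d*(86-o[0])/d[0]; v=p-[86,27,117]
    print(n,p.round(1),"r",np.hypot(v[1],v[2]).round(1),"ang",np.arctan2(v[2],-v[1]).round(2))
t=cv2.imread("pics/top0.png")
import types
c=optics.camera("top")
hsv=cv2.cvtColor(t,cv2.COLOR_BGR2HSV); m=cv2.inRange(hsv,(0,150,80),(8,255,255))|cv2.inRange(hsv,(172,150,80),(180,255,255))
ys,xs=np.nonzero(m[222:245,198:225]); uv=(xs.mean()+198,ys.mean()+222); print(uv,len(xs))
o,d=ray(c,uv)
for z in (150,160,170): print("red@",z,(M@(plane(c,uv,z)-c0)).round(1))
w=optics.camera("wrist"); pickle.dump(w,open("w7.pkl","wb")); cv2.imwrite("pics/w7.png",w["pixels"][:,:,::-1])
for a in (1.6,1.8,2.0,2.2): print(a,"thumb_top y,z",27-46*np.cos(a)+13.5*np.sin(a),117+46*np.sin(a)+13.5*np.cos(a))
E
python3 tgt.py 538 215 300 83.48
```

```text
clock: 17.08
position: [536.2, 221.1, 268.1]
tcp_rot: [0.001, 0.746, 0.666, -0.004]
force: [-0.1, 0.7, -0.5]
grip_width: -0.4
tip [ 86.   40.2 178.5] r 62.9 ang 1.78
shoe [ 86.   28.2 145.6] r 28.6 ang 1.61
hinge [ 86.   24.7 119. ] r 3.1 ang 0.72
red [ 86.   48.6 168.9] r 56.2 ang 1.97
(np.float64(206.64285714285714), np.float64(233.21428571428572)) 28
red@ 150 [ 88.8  41.  150. ]
red@ 160 [ 86.4  42.7 160. ]
red@ 170 [ 84.   44.4 170. ]
1.6 thumb_top y,z 41.8374216669196 162.58619218884186
1.8 thumb_top y,z 50.59823937273764 158.7297627420403
2.0 thumb_top y,z 58.41826974331526 153.2096993405949
2.2 thumb_top y,z 64.98575284531037 146.246069492754
pos [535.73 220.82 266.83] F [ 0.1   0.11 -0.73] M [-0.04  0.    0.02] w -0.1 t 17.18
twist frac [-0.0057  0.0103 -0.0006] lin frac now [-0.0483  0.0231 -0.2761] lin after twist [-0.046   0.0243 -0.2764]
```

View pics/w7.png

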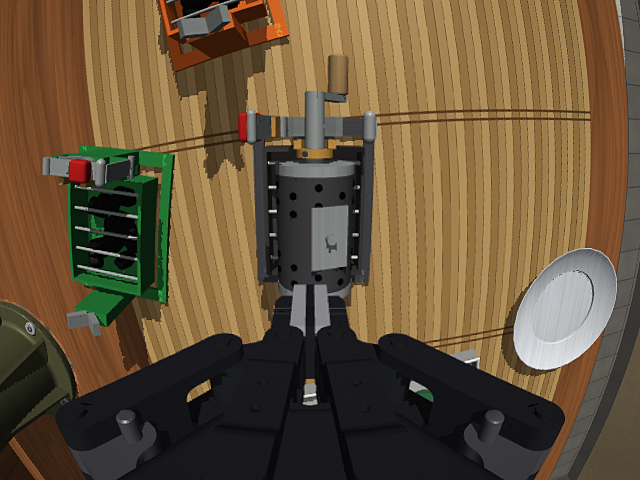

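The drum is seated with the collar against the horseshoe. After release it rolled a little on its axis, so the crank now leans to the catch side, but the arm is well outboard of the strap. The strap is at about 1.78 rad. Next I'll bring the closed fingers in behind the thumb block.

```bash
python3 tgt.py 470 304 230 83.48 | tail -1
python3 -m pendant '{"linear":[[0,0,0],[0.2,-0.15,0.08],[0.2,-0.15,0.08],[0.18,-0.16,0.08],[0.08,-0.06,0.05],[0,0,0],[0,0,0]],"twist":[[-0.006,0.010,0],[0,0,0],[0,0,0],[0,0,0],[0,0,0],[0,0,0],[0,0,0]]}'
python3 tgt.py 470 304 155 83.48
```

```text
twist frac [-0.0057  0.0103 -0.0006] lin frac now [ 0.6286 -0.6219  0.3046] lin after twist [ 0.6265 -0.6229  0.307 ]
clock: 17.77
position: [477.2, 305.6, 220.4]
tcp_rot: [-0.001, 0.747, 0.664, -0.006]
force: [-0.2, 0.3, 0.1]
grip_width: -0.2
pos [477.24 305.55 220.43] F [-0.19  0.32  0.08] M [ 0.01 -0.01 -0.01] w -0.2 t 17.77
twist frac [-0.0128  0.0096 -0.0048] lin frac now [-0.0158 -0.0529  0.5459] lin after twist [-0.0197 -0.0585  0.5452]
```

```bash
python3 -m pendant '{"linear":[[-0.015,-0.053,0],[-0.005,-0.02,0.1],[0,0,0.2],[0,0,0.15],[0,0,0.06],[0,0,0],[0,0,0]],"twist":[[-0.013,0.010,-0.005],[0,0,0],[0,0,0],[0,0,0],[0,0,0],[0,0,0],[0,0,0]]}'
python3 tgt.py 470 304 155 83.48
```

```text
clock: 18.35
position: [472.8, 297.9, 157.9]
tcp_rot: [0.002, 0.748, 0.664, 0.001]
force: [0.1, -0.5, 1.1]
grip_width: 0.3
pos [472.77 297.89 157.92] F [ 0.08 -0.49  1.06] M [ 0.02 -0.02 -0.01] w 0.3 t 18.35
twist frac [ 0.0041  0.0018 -0.0076] lin frac now [ 0.0478 -0.029   0.0241] lin after twist [ 0.0479 -0.0287  0.0243]
```

```bash
cat > rp.py <<'E'
# rp.py xr yr z : pose in roaster axes and fractions to reach the target (roaster axes)
import sys; from h import *
th=np.radians(83.48); M=np.array([[np.cos(th),np.sin(th),0],[-np.sin(th),np.cos(th),0],[0,0,1]]); c0=np.array([537.8,209.8,0])
s=env.read_state(); Rc=R.from_quat(np.roll(s["tcp_rot"],-1)); Rt=R.from_euler("z",83.48,degrees=True)*R.from_euler("x",180,degrees=True)
p=M@(s["position"]-c0); t=np.array(list(map(float,sys.argv[1:4])))
print("t",round(s["clock"],2),"roaster pos",p.round(1),"F roaster",(M@s["force"]).round(1),"twist",((Rc.inv()*Rt).as_rotvec()/np.radians(45)).round(3),"lin",((t-p)*[1,-1,-1]/120).round(3))
E
python3 -m pendant '{"linear":[[0.048,0,0],[0,0.06,0],[0,0.06,-0.01],[0,0.06,-0.02],[0,0.04,-0.01],[0,0,0]],"twist":[[0.004,0.002,-0.0076],[0,0,0],[0,0,0],[0,0,0],[0,0,0],[0,0,0]]}'
python3 rp.py 86 47 164.6
```

```text
clock: 18.85
position: [505.2, 301.2, 167.5]
tcp_rot: [0.0, 0.746, 0.666, 0.002]
force: [-0.6, -0.0, -0.4]
grip_width: -0.5
t 18.85 roaster pos [ 87.1  42.8 167.5] F roaster [-0.1  0.6 -0.4] twist [ 0.005 -0.004 -0.   ] lin [-0.009 -0.035  0.024]
```

```bash
cat > red.py <<'E'
from h import *
th=np.radians(83.48); M=np.array([[np.cos(th),np.sin(th),0],[-np.sin(th),np.cos(th),0],[0,0,1]]); c0=np.array([537.8,209.8,0])
import time,glob
w=optics.camera("wrist"); im=w["pixels"]; n=len(glob.glob("pics/r*.png")); cv2.imwrite(f"pics/r{n}.png",im[:,:,::-1])
hsv=cv2.cvtColor(im,cv2.COLOR_RGB2HSV); m=cv2.inRange(hsv,(0,170,60),(6,255,255))|cv2.inRange(hsv,(174,170,60),(180,255,255))
k,_,s,c=cv2.connectedComponentsWithStats(m)
for i in np.argsort(-s[1:,4])[:3]+1:
    if s[i,4]<40: continue
    o,d=fray(w,c[i]); o=M@(o-c0); d=M@d; p=o+d*(92-o[0])/d[0]; v=p-[92,27,117]
    # thumb block centre: 46 along, 7.5 off
    a=np.arctan2(v[2],-v[1])-np.arctan2(7.5,46)
    print("red",s[i],c[i].round(0),"yz",p[1:].round(1),"r",np.hypot(v[1],v[2]).round(1),"(46.6) angle",a.round(2))
E
python3 red.py
```

```text
red [ 331  277   34   54 1074] [350. 300.] yz [ 26.8 173. ] r 56.0 (46.6) angle 1.41
red [ 47 288  28  34 708] [ 60. 304.] yz [155.1 186.2] r 145.6 (46.6) angle 2.48
```

```bash
python3 -m pendant '{"linear":[[-0.009,0.04,0.015],[0,0.05,0.015],[0,0.05,0.02],[0,0.04,0.02],[0,0,0]],"twist":[[0.005,-0.004,0],[0,0,0],[0,0,0],[0,0,0],[0,0,0]]}'
python3 rp.py 86 19 159.4; python3 red.py
```

```text
clock: 19.32
position: [528.9, 297.9, 158.8]
tcp_rot: [-0.0, 0.746, 0.666, 0.001]
force: [-0.4, -0.7, -0.4]
grip_width: 0.1
t 19.32 roaster pos [ 86.5  18.8 158.8] F roaster [-0.7  0.3 -0.4] twist [ 0.001 -0.001  0.   ] lin [-0.004 -0.001 -0.005]
red [ 323  279   43   54 1117] [350. 301.] yz [  3.5 167. ] r 55.3 (46.6) angle 0.97
red [ 16 289  26  34 643] [ 28. 305.] yz [147.4 183.4] r 137.5 (46.6) angle 2.48
```

```bash
python3 -m pendant '{"linear":[[-0.004,0.04,0.026],[0,0.04,0.03],[0,0.035,0.035],[0,0.01,0.01],[0,0,0]],"twist":[[0.001,-0.001,0],[0,0,0],[0,0,0],[0,0,0],[0,0,0]]}'
python3 rp.py 86 4 147.3; python3 red.py
```

```text
clock: 19.78
position: [545.0, 295.4, 145.3]
tcp_rot: [-0.0, 0.746, 0.666, -0.0]
force: [0.5, 0.4, 0.6]
grip_width: -0.1
t 19.78 roaster pos [ 85.9   2.6 145.3] F roaster [ 0.4 -0.4  0.6] twist [-0.  0.  0.] lin [ 0.001 -0.012 -0.017]
red [ 323  278   46   51 1339] [351. 299.] yz [-13.4 152.1] r 53.5 (46.6) angle 0.55
red [  0 295  14  34 338] [  5. 311.] yz [138.2 179.8] r 127.7 (46.6) angle 2.47
```

```bash
python3 -m pendant '{"linear":[[0,0,-0.06],[0,0,-0.06],[0,0.07,0],[0,0.08,0],[0,0,0],[0,0,0]],"twist":[[0,0,0],[0,0,0],[0,0,0],[0,0,0],[0,0,0],[0,0,0]]}'
python3 rp.py 86 -15 150; python3 red.py
```

```text
clock: 20.33
position: [564.5, 293.4, 162.1]
tcp_rot: [0.0, 0.746, 0.666, 0.0]
force: [-0.3, -0.4, -0.1]
grip_width: -0.1
t 20.33 roaster pos [ 86.1 -17.  162.1] F roaster [-0.4  0.2 -0.1] twist [ 0.    -0.     0.001] lin [-0.001 -0.017  0.101]
red [279 264  44  33 907] [298. 277.] yz [-10.5 146. ] r 47.4 (46.6) angle 0.5
red [  0 284  10  31 208] [  3. 299.] yz [130.9 185.5] r 124.4 (46.6) angle 2.4
```

Strap is at about 0.45 rad and the fingers are above the block. Pressing down in steps.

```bash
python3 -m pendant '{"linear":[[0,-0.015,0.05],[0,0,0.04],[0,0,0.03],[0,0,0.03],[0,0,0.02]],"twist":[[0,0,0],[0,0,0],[0,0,0],[0,0,0],[0,0,0]]}'
python3 rp.py 86 -15 140
python3 -m pendant '{"linear":[[0,0,0.02],[0,0,0.015],[0,0,0.01]],"twist":[[0,0,0],[0,0,0],[0,0,0]]}'
python3 rp.py 86 -15 134
```

```text
clock: 20.8
position: [562.4, 293.5, 139.6]
tcp_rot: [0.0, 0.746, 0.666, 0.0]
force: [1.3, 0.6, 9.7]
grip_width: -0.4
t 20.8 roaster pos [ 85.9 -15.  139.6] F roaster [ 0.8 -1.2  9.7] twist [0.001 0.    0.001] lin [ 0.001  0.    -0.004]
clock: 21.05
position: [564.0, 293.3, 136.5]
tcp_rot: [0.002, 0.746, 0.666, 0.002]
force: [-1.4, -0.4, 6.0]
grip_width: 0.3
t 21.05 roaster pos [ 86.  -16.5 136.5] F roaster [-0.6  1.4  6. ] twist [ 0.007 -0.     0.001] lin [ 0.    -0.013  0.021]
```

```bash
python3 -m pendant '{"linear":[[0,-0.006,0.015],[0,0,0.015]],"twist":[[0.003,0,0],[0,0,0]]}'
python3 rp.py 86 -15 131
python3 -m pendant '{"linear":[[0,0,0.015],[0,0,0.015]],"twist":[[0,0,0],[0,0,0]]}'
python3 rp.py 86 -15 131;
```

```text
clock: 21.22
position: [564.6, 293.4, 134.0]
tcp_rot: [0.002, 0.746, 0.666, 0.002]
force: [0.4, 0.4, -0.5]
grip_width: 0.2
t 21.22 roaster pos [ 86.1 -17.1 134. ] F roaster [ 0.4 -0.4 -0.5] twist [ 0.008 -0.001  0.   ] lin [-0.001 -0.017  0.025]
clock: 21.38
position: [564.4, 293.5, 129.9]
tcp_rot: [0.002, 0.746, 0.666, 0.002]
force: [1.6, -0.5, 4.8]
grip_width: 0.1
t 21.38 roaster pos [ 86.1 -16.9 129.9] F roaster [-0.3 -1.6  4.8] twist [ 0.008 -0.001  0.001] lin [-0.001 -0.016 -0.009]
```

```bash
python3 -m pendant '{"linear":[[0,-0.004,0.012],[0,0,0.012]],"twist":[[0,0,0],[0,0,0]]}'
python3 rp.py 86 -15 131
python3 -m pendant '{"linear":[[0,0,-0.05],[0,0,-0.15],[0,0,-0.25],[0,0,-0.2],[-0.2,0,-0.1],[-0.2,0,0],[-0.2,0,0],[-0.1,0,0],[0,0,0],[0,0,0]],"twist":[[0,0,0],[0,0,0],[0,0,0],[0,0,0],[0,0,0],[0,0,0],[0,0,0],[0,0,0],[0,0,0],[0,0,0]]}'
python3 rp.py 86 -15 131; python3 red.py
python3 - <<'E'
from h import *
a=optics.camera("wrist")["pixels"][:,:,::-1]; s=optics.camera("scene")["pixels"][:,:,::-1]; t=optics.camera("top")["pixels"][:,:,::-1]
z=lambda im,x,y,w,h,W,H: cv2.resize(im[y:y+h,x:x+w],(W,H),interpolation=cv2.INTER_CUBIC)
cv2.imwrite("pics/fin_w.png",a)
cv2.imwrite("pics/fin.png",np.vstack([z(a,190,40,240,105,800,350),np.hstack([z(s,335,215,110,68,400,247),z(t,195,190,110,68,400,247)])]))
E
```

```text
clock: 21.55
position: [565.0, 293.5, 128.4]
tcp_rot: [0.003, 0.746, 0.666, 0.003]
force: [-5.6, -4.5, 20.4]
grip_width: 0.3
t 21.55 roaster pos [ 86.2 -17.5 128.4] F roaster [-5.1  5.1 20.4] twist [ 0.011 -0.002  0.   ] lin [-0.002 -0.021 -0.022]
clock: 22.38
position: [549.8, 208.6, 217.8]
tcp_rot: [-0.0, 0.745, 0.667, -0.001]
force: [0.9, 0.2, 0.4]
grip_width: 0.5
t 22.38 roaster pos [ 1.000e-01 -1.210e+01  2.178e+02] F roaster [ 0.3 -0.9  0.4] twist [-0.002  0.     0.005] lin [0.716 0.024 0.724]
red [307  94  32  30 941] [322. 109.] yz [-21.5  30.1] r 99.5 (46.6) angle -1.22
red [ 19 154  23  27 447] [ 28. 166.] yz [-333.5  703.7] r 688.7 (46.6) angle 0.86
```

View pics/fin.png

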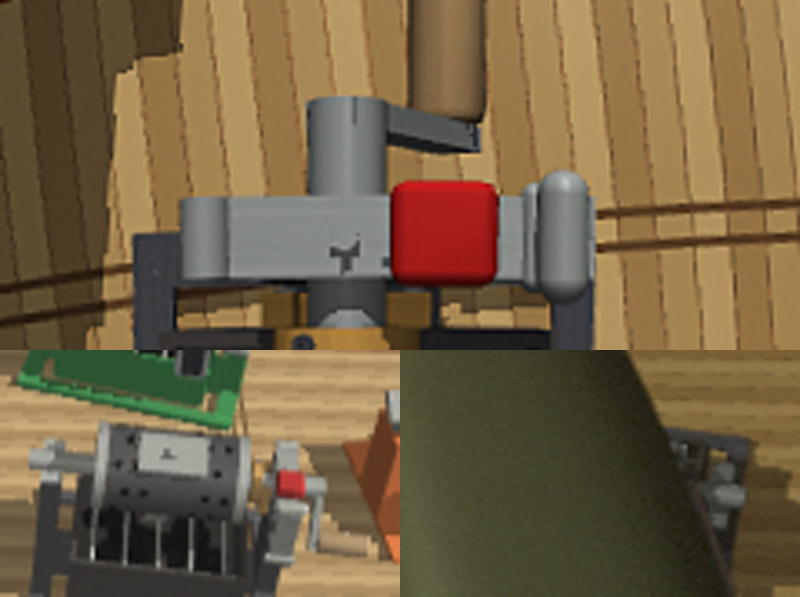

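```bash
python3 - <<'E'
from h import *
th=np.radians(83.48); M=np.array([[np.cos(th),np.sin(th),0],[-np.sin(th),np.cos(th),0],[0,0,1]]); c0=np.array([537.8,209.8,0])
w=optics.camera("wrist"); hsv=cv2.cvtColor(w["pixels"],cv2.COLOR_RGB2HSV)
f=lambda n,uv,z:print(n,(M@(fplane(w,uv,z)-c0)).round(1))
for y in range(128,152,2): print(y,hsv[y,275],hsv[y,290],hsv[y,300])
m=cv2.inRange(hsv,(0,170,60),(6,255,255)); m[:,:250]=0; ys,xs=np.nonzero(m); f("thumb",(xs.mean(),ys.mean()),130.5)
f("collar crank edge",(290,138),120)
s=env.read_state(); print(s["position"],s["force"],s["clock"])
E
```

```text
128 [104  43  78] [60  7 69] [60  4 62]
130 [ 18 174  95] [60  7 69] [90  8 61]
132 [ 17 166  92] [80 11 68] [90  4 61]
134 [ 17 165  96] [70 12 62] [90  4 59]
136 [ 18 166  97] [ 68   8 134] [ 70   7 109]
138 [ 18 168  91] [ 98  23 133] [100  25 124]
140 [ 17 168 114] [ 18 182 175] [ 18 183 169]
142 [ 17 166 112] [ 18 165 173] [ 18 168 165]
144 [ 18 167 113] [ 18 166 174] [ 18 167 163]
146 [ 18 170 111] [ 18 166 174] [ 18 168 164]
148 [ 17 170 114] [ 18 166 175] [ 18 169 166]
150 [ 17 148  76] [ 17 144 143] [ 18 140 129]
thumb [ 85.8 -18.6 130.5]
collar crank edge [ 68.6   2.  120. ]
[550.00976133 209.53553493 217.68262206] [ 0.29606389 -0.4275945   0.38127093] 22.6333
```

```bash
python3 -c "
from rig import env
print(env.hand_in(), env.read_state()['clock'])"
```

```text
the job is handed in; nothing more can be done
the job is handed in; nothing more can be done
```

The drum is on the brazier and the strap is snapped in. I handed the job in at 22.6 s, well under the 69 s limit, and no verdict was reported.

**What I did:**
- I lifted the drum from its stand and lowered it into both Vs with the crank at the strap bearing. I let it settle, gripped it again and slid it along until the collar stopped dead on the horseshoe.
- I pressed the collar on with about 10 N in total. The drag just before was 3 to 4 N, so the horseshoe took roughly 6 N.
- I let go, swung the strap over with closed fingers and pressed the thumb block. The force rose to about 10 N and dropped to zero as the catch snapped over the strap's tip. I then pulled clear.

**Last checks, all from the camera pictures:**
- **Thumb block:** at roaster x 85.8, y -18.6 mm, where a closed strap should put it (86, -19).
- **Catch:** the bead lies over the strap's tip.
- **Collar:** its face is at about 68.6 mm, against the horseshoe at 68 mm.
- **Robot:** nothing is touching it, and the force reading is near zero.

**What went less than perfectly:**
- The drum rolled part of a turn after I let go, so the crank now leans toward the catch side. It is clear of the strap and catch.
- Two pushes were harder than needed, both below the bending limits given. Seating the drum peaked at about 17 N (limit 60 N), and a last confirming press on the strap reached 20 N (limit 30 N).
- I never planned to touch the cups or canister and no path went near them. I did not look at them again at the end.

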